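# Load the battery into the clear well of a tilted charging dock

### The arm

A 6-joint arm with a two-finger parallel gripper is mounted at the origin on the work surface. World frame = base frame: x ahead of the robot, y to its left, z up, the work surface at z = 0. Lengths are in m, angles in degrees, forces in N, time in s.
With the tool pointing down it reaches from about 0.35 to 0.875 m from the base axis. Payload 4.2 kg.
Tool frame: the origin (TCP) lies midway between the tips of the shut fingers; the grasp point (between the pads) lies 19 mm behind it; z points along the fingers, y is the line along which they close (so a half turn about z gives the same grasp; the last joint's range is limited). The gripper opens to 87 mm and grips with 3 to 60 N. Pads are 19 mm wide; open, the fingers measure 117 mm over their backs; the gripper's body (75 mm by 190 mm) begins 51 mm behind the grasp point.
Start: joints at [80.42, 22.042, 0.453, 0, -68.411, -14.817], TCP at [0.258, 0.569, 0.223] pointing down, gripper open.
Joint ranges: [-179.83, 179.83], [-69.29, 118.12], [-61.27, 80.66], [-181.25, 117.63], [-171.15, -9.14], [-177.46, 177.46]. Speed limits (degrees/s): [159.86, 159.86, 180, 180, 180, 180].

### API

Orientations are given as [roll, pitch, yaw] about the fixed x, y, z axes, in that order (R = Rz(yaw) Ry(pitch) Rx(roll)).
In Python, from workcell import env gives the robot as it stands. The module is installed in compiled form; this text tells all that it offers. Calls block until the motion is done:
- env.goto(position, orientation): joint-space move of the TCP to a pose.
- env.move_straight(position, rotation=None, rate=0.15, force_limit=None): straight line of the TCP; rotation=None keeps the orientation; rate is the mean speed in m/s. With force_limit (N) it stops when the force on the tool has changed by that much, and returns True; else False.
- env.set_joints(angles): joint-space move.
- env.gripper_to(opening, grasp_force=None): opening from 0.0 (shut) to 1.0 (fully open); grasp_force is the grip in N (None keeps the last); returns when the fingers have stopped.
- env.dwell(seconds).
- env.inverse_kinematics(position, orientation): joint angles nearest the present ones, or None.
- env.read_state(): the state.
- env.grab_frame(name): name is "scene" or "top" or "wrist"; returns a dict with "image" (400x640x3 uint8, blue, green, red), "fx", "fy", "cx", "cy" (pixels), "position" and "orientation" of the camera in the world. Camera axes: x right, y up, looking along -z (the intrinsics and any distortion apply to the point x, -y, -z); pixel columns grow to the right and rows downward; lengths in m; the calibration is good to about 2 mm. A picture is of the moment at which its call begins. There is no depth.
A pose or a line that the arm cannot do raises env.Unreachable and nothing moves.
- env.close_job(): hands the job in; it is judged then, once.
Trained networks look in a picture, given as the dict that the camera call returned (one of the last four; its "shot" number tells which), for a name from the list of things; names that differ only in an ending like _2 or _b are one class to them, and where a whole thing is asked for, a point or a joint stands for the part that bears it (a point fixed in the world has none). Each returns a list of dicts, best first, with "score" (0 to 1); they miss things now and then, are a little off and sometimes report something else, mostly with a low value. They report only what shows in the picture. A call takes as long as a camera call.
- env.search_frame(picture, thing): "xyz" ([x, y, z] in m, in world coordinates, good to about 4 mm: the middle of the surface that is visible of it).
- env.trace(picture, thing): "mask" (400x640 bool, what is visible of it).
The state is a dict: "clock": time; "joint_positions": joint angles; "qvel": joint speeds; "joint_torque": joint torques, N m; "position": TCP position; "tool_rot": TCP orientation; "force": force on the tool from outside, world axes, zero at the start; "wrist_torque": the same for the moment, N m; "opening": opening from 0.0 (shut) to 1.0 (fully open); "finger_force": force on a finger pad.
Only numpy, scipy, OpenCV 4.12 (cv2) and the standard library are available. Lean on these libraries where they do the work, as an engineer would, in place of code of your own. Each camera call takes 0.05 s, during which the arm holds its last target. There are 200 camera calls.

### The job

Lift the cover plate off the pins of the tilted charging dock and lay it flat, handle up, on the black rubber mat. Then take the long cylindrical battery out of the stand and push it fully home in the dock, foot first: two of the three wells still have a leftover spacer at the bottom, out of sight behind the dust seals, so feel for the well that is clear. Leave everything else on the bench as it is.

Things in the scene. Friction and masses are not known exactly. Their poses are not given: they have to be found in the camera images.
- well_block: grey block of the dock, fixed, 56 (x) x 160 (y) x 55 (z) mm; origin: centre of its underside. Three wells in a row along y, 45 apart, open in its upper face (z = 55). It leans: its z axis, out of the wells, is 30 degrees off vertical towards its own -x (roughly away from the robot). Two steel pins, 6 thick, stand 14 out of the upper face at (0, +-70)
- floor0 (a point): centre of the floor of the well at block (0, -45, 10); a well is 24 mm across and 45 deep along the block's z, so its mouth lies 45 from here along +z. Black slit seals just inside the mouths hide the bottom and give way without resistance. In two of the three wells (which varies) a spacer 15 thick is stuck on the floor: the battery stops 15 short
- floor1 (a point): centre of the floor of the middle well, at block (0, 0, 10); otherwise as floor0
- floor2 (a point): centre of the floor of the well at block (0, +45, 10); otherwise as floor0
- cover: loose aluminium cover plate, 56 (x) x 160 (y) x 5 mm, 150 g, on the block's upper face with the pins through its two 9 wide holes. Origin: centre of the plate's underside, z out of the plate; at the start parallel to the block's axes. Its handle is an upright rib in the middle, 40 long (x), 12 thick (y), reaching up to z = 36
- mat: black rubber mat, fixed flat on the bench, 150 (x) x 200 (y) x 3 mm thick; origin: centre of its underside
- stand: black fixed block, 60 (x) x 140 (y) x 30 mm high, with two upright holes, 22.5 wide and 25 deep, at its (0, +-40); one holds the battery, the other the barrel; origin: centre of its underside
- battery: plain grey cylinder, 20 mm in diameter, 85 long (the last 3 are a small steel nub 9 wide), about 90 g, upright in the stand, its foot 5 above the bench; origin: centre of its foot, z along its axis to the nub; fully home its nub stands 40 out of the block's face
- barrel: stepped steel barrel 55 mm tall, 27 across its collar, upright in the other hole of the stand; a bystander
- screwdriver: screwdriver, 170 mm long, lying on the bench; a bystander; origin under its middle
- wrench: steel wrench, 160 mm long, lying on the bench; a bystander
- adapter: stepped brass adapter, 26 mm across, 30 tall, standing on the bench; a bystander
- mug: white mug, 76 mm across, 85 tall; a bystander
- meter: black handheld meter, 150 x 80 x 35 mm, lying flat; a bystander

How it is judged (in metres and radians):
On the way, in this order (a step that is already met when the one before it is completed fails the run):
1. the cover plate lies flat on the mat, handle up, let go (x of cover in the frame of mat between -0.075 and 0.075 m and y of cover in the frame of mat between -0.1 and 0.1 m and angle between cover's own z axis and vertical below 0.1 rad and height (world z) of cover below 0.012 m and linear speed of cover below 0.03 m/s and contact force between cover and the fingers below 0.05 N), for 0.2 s.
2. the battery has been lifted out of the stand (height (world z) of battery above 0.034 m), for 0.1 s.
At the end, for the whole second after the job is handed in: The battery stands fully home in a well of the dock, foot first (its foot's centre within 6 mm of the floor's centre, its axis within 0.12 rad of the well's), and the cover plate lies flat (within 0.1 rad), handle up, with its centre over the mat; both are let go and at rest (all of step 1 and (distance between battery and floor0 below 0.006 m or distance between battery and floor1 below 0.006 m or distance between battery and floor2 below 0.006 m) and angle between the z axis of battery and the z axis of well_block, either way round below 0.12 rad and linear speed of battery below 0.03 m/s); the robot touches nothing.
It fails at once if a bystander (barrel, screwdriver, wrench, adapter, mug or meter) is pushed more than 30 mm from its place (distance of any of barrel, screwdriver, wrench, adapter, mug, meter from where it was at the start of the episode above 0.03 m).
It also fails if it takes over 64 s, if anything falls off the work surface, if the arm or the gripper's body presses on something with over 40 N, if the wrist force passes 120 N, or if a joint passes its speed limit or range.

## Working session

There is one attempt and no reset: what is moved stays moved. The work goes in short steps, each a Python script; the robot and the scene stay as the last script left them, time stands still between calls to the robot, and variables do not carry over. Pictures are saved under pics/ and viewed, at most 10 in all, crops included, and the job is handed in when it is done.

```bash
mkdir -p pics; python3 - <<'E'
from workcell import env
import cv2,numpy as np
s=env.grab_frame("scene");t=env.grab_frame("top")
cv2.imwrite("pics/s.png",s["image"]);cv2.imwrite("pics/t.png",t["image"])
for n,p in(("scene",s),("top",t)):
  print(n,{k:np.round(v,3).tolist() for k,v in p.items() if k not in("image",)})
  for o in ["well_block","cover","mat","stand","battery","barrel","screwdriver","wrench","adapter","mug","meter"]:
    print(o,[(np.round(r["xyz"],3).tolist(),round(r["score"],2)) for r in env.search_frame(p,o)[:2]])
print(env.read_state())
E
```

```text
scene {'fx': 361.262, 'fy': 361.262, 'cx': 314.702, 'cy': 200.147, 'position': [1.24, 0.392, 0.624], 'orientation': [53.04, -0.726, 122.708], 'shot': 1}
well_block [([0.616, 0.045, 0.03], 0.77)]
cover [([0.616, 0.043, 0.072], 0.57)]
mat [([0.487, -0.311, 0.004], 0.9), ([0.722, -0.351, 0.055], 0.6)]
stand [([0.521, 0.314, 0.03], 0.88)]
battery [([0.616, 0.043, 0.072], 0.74), ([0.499, 0.27, 0.063], 0.54)]
barrel []
screwdriver [([0.456, 0.005, 0.022], 0.63)]
wrench [([0.758, -0.069, 0.009], 0.93)]
adapter [([0.702, 0.194, 0.015], 0.48)]
mug [([0.723, -0.352, 0.06], 0.88), ([0.518, 0.346, 0.051], 0.47)]
meter [([0.716, 0.332, 0.038], 0.9)]
top {'fx': 505.565, 'fy': 505.565, 'cx': 330.585, 'cy': 200.701, 'position': [0.343, -0.01, 1.374], 'orientation': [10.373, 0.567, -91.446], 'shot': 2}
well_block [([0.578, 0.03, 0.072], 0.95), ([0.696, 0.328, 0.033], 0.62)]
cover [([0.609, 0.039, 0.076], 0.82)]
mat [([0.474, -0.312, 0.002], 0.98), ([0.581, 0.031, 0.064], 0.61)]
stand [([0.497, 0.307, 0.031], 0.62), ([0.572, 0.031, 0.067], 0.22)]
battery []
barrel []
screwdriver [([0.458, -0.0, 0.025]
[... 153 characters left out ...]
2], 0.23)]
{'clock': 1.2, 'joint_positions': array([ 8.04207212e+01,  2.20425215e+01,  4.51594590e-01, -1.16482643e-03,
       -6.84126206e+01, -1.48168086e+01]), 'qvel': array([ 0.07905447,  0.03335494,  0.03773841, -0.00030889,  0.07689806,
        0.03367627]), 'joint_torque': array([ 2.90224680e-04, -3.90480280e+01,  1.87615371e+01,  4.22452748e+00,
        1.53283583e-02, -1.49926672e-05]), 'position': array([0.25811031, 0.56917173, 0.22253112]), 'tool_rot': array([ 1.79996294e+02,  1.39895135e-04, -2.43965160e+01]), 'force': array([ 0.33286084, -0.37940797, -0.48269563]), 'wrist_torque': array([ 0.0393959 , -0.00581363, -0.00709383]), 'finger_force': 0.0, 'opening': 1.0005299805887296}
```

View pics/s.png

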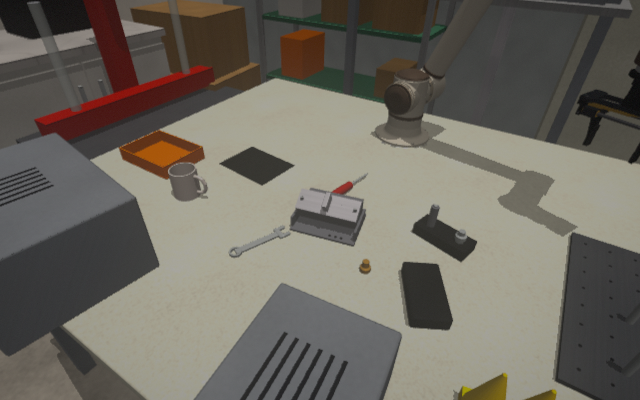

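View pics/t.png

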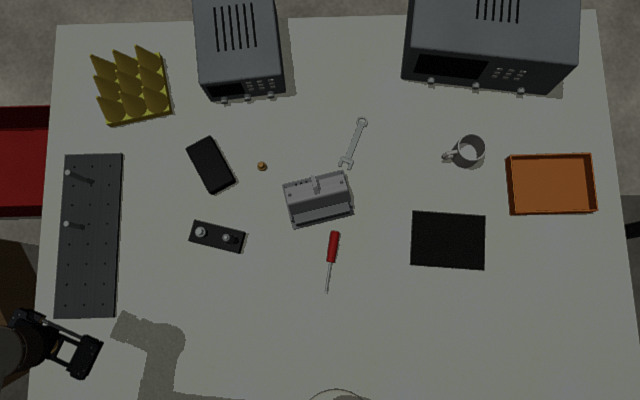

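The scene view shows the battery upright at about (433,212) and the barrel at (461,237). The dock with its cover is at (328,208) and the mat at (257,165). The top view agrees, with the dock's long axis turned about 12° from y. Next I'll look from closer and fit model silhouettes to the masks.

```bash
cat > h.py <<'E'
import numpy as np,cv2,pickle
from scipy.spatial.transform import Rotation as R
from scipy.optimize import minimize
def eul(M): return R.from_matrix(M).as_euler('xyz',degrees=True)
def proj(p,X):
    c=(np.asarray(X)-p["position"])@R.from_euler('xyz',p["orientation"],degrees=True).as_matrix()
    return np.c_[p["cx"]+p["fx"]*c[:,0]/-c[:,2], p["cy"]-p["fy"]*c[:,1]/-c[:,2]]
def box(x,y,z0,z1): return np.array([[a*x/2,b*y/2,c] for a in(-1,1) for b in(-1,1) for c in(z0,z1)])
def cyl(r,z0,z1):
    a=np.linspace(0,2*np.pi,40); return np.array([[r*np.cos(t),r*np.sin(t),z] for t in a for z in(z0,z1)])
def render(p,parts,M,o):
    m=np.zeros((400,640),np.uint8)
    for q in parts: 
        uv=proj(p,q@M.T+o); cv2.fillConvexPoly(m,cv2.convexHull(np.round(uv*16).astype(np.int32)),1,cv2.LINE_8,4)
    return m>0
def blockR(yaw): return R.from_euler('zy',[yaw,-30],degrees=True).as_matrix()  # z leans to own -x
COVER=[box(.056,.16,0,.005),box(.04,.012,0,.036)]
BATT=[cyl(.01,.025,.082),cyl(.0045,.08,.085)]  # part above the stand (top at z=.03)
def fit(views,parts,pose,x0,step):
    def cost(x):
        M,o=pose(x); c=0
        for p,m in views:
            r=render(p,parts,M,o); c+=1-(r&m).sum()/max(1,(r|m).sum())
        return c/len(views)
    best=None
    for k in (1,.4,.15):
        x0=np.array(x0); S=np.vstack([x0]+[x0+k*np.eye(len(x0))[i]*step[i] for i in range(len(x0))])
        b=minimize(cost,x0,method='Nelder-Mead',options=dict(initial_simplex=S,maxiter=400,xatol=1e-5,fatol=1e-5)); x0=b.x
    return b.x,b.fun
E
cat > a.py <<'E'
from workcell import env
from h import *
out=[]
for pos,yaw in [((.45,.29,.34),-24),((.54,.05,.36),-12),((.66,.05,.36),-12)]:
    env.goto(pos,[180,0,yaw]); env.dwell(.3)
    p=env.grab_frame("wrist"); out.append(p); print(p["position"],p["orientation"],p["fx"],env.read_state()["clock"])
    for o in ("cover","battery","stand","barrel","well_block"):
        tr=env.trace(p,o); p[o]=tr[0]["mask"] if tr else None
        print(o,[(round(t["score"],2),t["mask"].sum()) for t in tr], [(np.round(t["xyz"],3),round(t["score"],2)) for t in env.search_frame(p,o)])
t=env.grab_frame("top"); t["mat"]=env.trace(t,"mat")[0]["mask"]; t["cover"]=env.trace(t,"cover")[0]["mask"]; out.append(t)
pickle.dump(out,open("v.pkl","wb"))
ims=[]
for p in out[:3]:
    im=p["image"].copy()
    for o,c in (("cover",(0,0,255)),("battery",(0,255,0)),("stand",(255,0,0))):
        if p[o] is not None: cv2.drawContours(im,cv2.findContours(p[o].astype(np.uint8),0,2)[0],-1,c,1)
    ims.append(im)
cv2.imwrite("pics/w.png",cv2.resize(np.vstack([np.hstack(ims[:2]),np.hstack([ims[2],0*im])]),(800,500)))
E
python3 a.py
```

```text
[0.51249365 0.2631585  0.50126252] [-1.47494312e+01 -9.06715132e-02 -1.13883316e+02] 295.82291673189354 2.8917
cover [(0.69, np.int64(804))] [(array([0.584, 0.096, 0.082]), 0.56)]
battery [(0.69, np.int64(173))] [(array([0.49 , 0.266, 0.091]), 0.55)]
stand [(0.85, np.int64(3131)), (0.35, np.int64(259)), (0.15, np.int64(845))] [(array([0.496, 0.302, 0.026]), 0.63)]
barrel [(0.65, np.int64(263))] [(array([0.507, 0.341, 0.046]), 0.73)]
well_block [(0.98, np.int64(1749))] [(array([0.57 , 0.087, 0.064]), 0.93)]
[0.60703288 0.03708387 0.52162042] [-1.47508767e+01 -3.50105702e-02 -1.01861103e+02] 295.82291673189354 4.75
cover [] [(array([0.611, 0.035, 0.078]), 0.68)]
battery [(0.52, np.int64(360))] [(array([0.493, 0.261, 0.075]), 0.78)]
stand [(0.88, np.int64(2339))] [(array([0.506, 0.299, 0.026]), 0.76)]
barrel [(0.6, np.int64(303))] [(array([0.509, 0.336, 0.05 ]), 0.59)]
well_block [(0.86, np.int64(1593))] [(array([0.581, 0.031, 0.069]), 0.76), (array([ 0.714, -0.058,  0.01 ]), 0.16)]
[0.72611944 0.03611018 0.52314067] [-1.46526808e+01  1.63931226e-02 -1.01920144e+02] 295.82291673189354 6.15
cover [(0.93, np.int64(3513)), (0.49, np.int64(5121))] [(array([0.614, 0.034, 0.079]), 0.83)]
battery [] []
stand [(0.72, np.int64(157))] [(array([0.463, 0.246, 0.023]), 0.56), (array([0.58 , 0.03 , 0.074]), 0.55)]
barrel [] [(array([ 0.508, -0.323,  0.008]), 0.73)]
well_block [(0.21, np.int64(5290))] [(array([0.581, 0.031, 0.076]), 0.74)]
```

View pics/w.png

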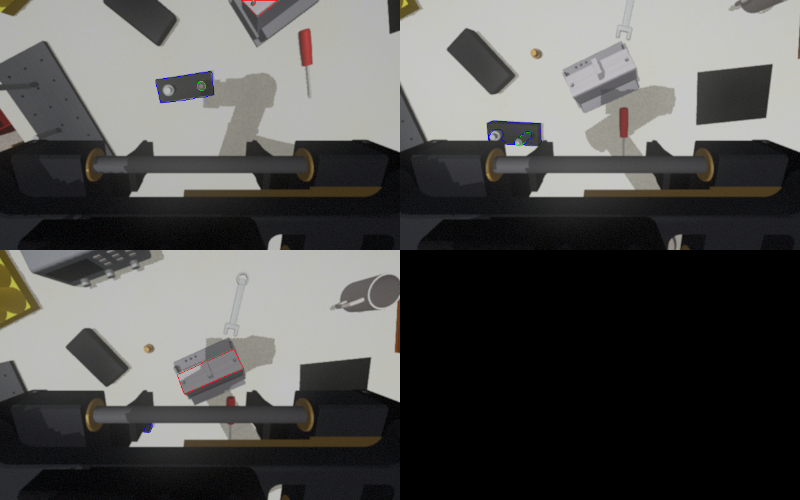

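The wrist views show a clean cover mask in view 3, at about (210,370) in the montage. The battery is clear in view 1 at (201,86) and partly hidden in view 2. I'll fit from these.

```bash
cat > b.py <<'E'
from h import *
v=pickle.load(open("v.pkl","rb"))
pc=lambda x:(blockR(x[3]),np.array(x[:3]))
x0=[.6,.035,.06,-167];st=[.01,.01,.01,6]
for vs in ([v[2]],[v[3]],[v[2],v[3]]): print("cover",*fit([(p,p["cover"]) for p in vs],COVER,pc,x0,st))
pb=lambda x:(np.eye(3),np.array([x[0],x[1],.005]))
print("batt",*fit([(v[0],v[0]["battery"])],BATT,pb,[.49,.265],[.005,.005]))
pm=lambda x:(R.from_euler('z',x[2],degrees=True).as_matrix(),np.array([x[0],x[1],0]))
print("mat",*fit([(v[3],v[3]["mat"])],[box(.15,.2,0,.003)],pm,[.48,-.31,-2],[.01,.01,5]))
ps=lambda x:(R.from_euler('z',x[2],degrees=True).as_matrix(),np.array([x[0],x[1],0]))
x,c=fit([(v[0],v[0]["stand"]|v[0]["battery"]|v[0]["barrel"])],[box(.06,.14,0,.03)],ps,[.5,.3,12],[.01,.01,5]);print("stand",x,c)
for s in(-.04,.04):print(ps(x)[0]@[0,s,0]+ps(x)[1])
E
python3 b.py
```

```text
cover [ 6.12439823e-01  3.63781881e-02  6.29173359e-02 -1.64212630e+02] 0.19626168224299068
cover [ 6.20671482e-01  3.79247170e-02  6.28558900e-02 -1.67850325e+02] 0.21842496285289748
cover [ 6.13697711e-01  3.61933476e-02  6.26762742e-02 -1.63998329e+02] 0.21613859850948852
batt [0.48875131 0.26867034] 0.1262626262626263
mat [ 0.47941355 -0.3161907  -5.25487316] 0.028775267538644456
stand [  0.49916347   0.30732887 -15.49426802] 0.025776053215077588
[0.48847779 0.26878258 0.        ]
[0.50984915 0.34587516 0.        ]
```

```bash
cat > c.py <<'E'
from workcell import env
from h import *
v=pickle.load(open("v.pkl","rb"))
B=blockR(-165.5);T=B@np.diag([-1,1,-1.]);c=np.array([.613,.0365,.063])
for k,(a,b,h) in enumerate([(.06,.0,.16),(.06,.05,.19)]):
    env.goto(c+B@[a,b,h],eul(T)); env.dwell(.3)
    p=env.grab_frame("wrist"); tr=env.trace(p,"cover"); print([(t["score"],t["mask"].sum()) for t in tr],env.read_state()["clock"])
    p["cover"]=tr[0]["mask"] if tr else None; v.append(p)
pickle.dump(v,open("v.pkl","wb"))
pc=lambda x:(blockR(x[3]),np.array(x[:3]))
vs=[p for p in v[4:] if p["cover"] is not None]
for s in [[p] for p in vs]+[vs]:
    x,f=fit([(p,p["cover"]) for p in s],COVER,pc,[*c,-165],[.01,.01,.01,6]);print(x,f)
ims=[]
for p in v[4:]:
    im=p["image"].copy()
    for m,col in ((p["cover"],(0,0,255)),(render(p,COVER,*pc(x)),(0,255,0))):
        if m is not None: cv2.drawContours(im,cv2.findContours(m.astype(np.uint8),0,2)[0],-1,col,1)
    ims.append(im[:280,120:520])
cv2.imwrite("pics/c.png",np.hstack(ims))
E
python3 c.py
```

```text
Traceback (most recent call last):
  File "c.py", line 6, in <module>
    env.goto(c+B@[a,b,h],eul(T)); env.dwell(.3)
    ~~~~~~~~^^^^^^^^^^^^^^^^^^^^
workcell.Unreachable: the arm cannot take that pose within its joint ranges
```

```bash
python3 - <<'E'
from workcell import env
from h import *
B=blockR(-165.5);c=np.array([.613,.0365,.063])
for s in(-1,1):
  T=B@np.diag([s,-s,-1.])
  for h in(.02,.06,.1,.14,.18):
    for tilt in (0,):
      for a in(0,.05):
        q=env.inverse_kinematics(c+B@[a,0,h],eul(T)); print(s,h,a,None if q is None else np.round(q))
  for ti in (-15,-20,-25,-30,-35): 
    q=env.inverse_kinematics(c+B@[0,0,.14],eul(R.from_euler('zy',[-165.5,ti],degrees=True).as_matrix()@np.diag([s,-s,-1.]))); print(s,ti,None if q is None else np.round(q))
E
```

```text
-1 0.02 0 None
-1 0.02 0.05 None
-1 0.06 0 None
-1 0.06 0.05 None
-1 0.1 0 None
-1 0.1 0.05 None
-1 0.14 0 [ 16.   4. -53.  62.  -9.  29.]
-1 0.14 0.05 None
-1 0.18 0 [ 25.  -1. -48.  40. -19.  44.]
-1 0.18 0.05 [ 21.  -4. -57.  53. -13.  34.]
-1 -15 [ 24.   9. -29.  10. -39.  73.]
-1 -20 [ 25.   7. -35.  17. -31.  66.]
-1 -25 [ 25.   5. -43.  29. -22.  55.]
-1 -30 [ 16.   4. -53.  62.  -9.  29.]
-1 -35 None
1 0.02 0 None
1 0.02 0.05 None
1 0.06 0 None
1 0.06 0.05 None
1 0.1 0 None
1 0.1 0.05 None
1 0.14 0 [  16.    4.  -53.   62.   -9. -151.]
1 0.14 0.05 None
1 0.18 0 [  25.   -1.  -48.   40.  -19. -136.]
1 0.18 0.05 [  21.   -4.  -57.   53.  -13. -146.]
1 -15 [  24.    9.  -29.   10.  -39. -107.]
1 -20 [  25.    7.  -35.   17.  -31. -114.]
1 -25 [  25.    5.  -43.   29.  -22. -125.]
1 -30 [  16.    4.  -53.   62.   -9. -151.]
1 -35 None
```

```bash
python3 - <<'E'
from workcell import env
from h import *
B=blockR(-165.5);c=np.array([.613,.0365,.063])
def T(yaw,ti,s): return R.from_euler('zy',[yaw,ti],degrees=True).as_matrix()@np.diag([s,-s,-1.])
for s in(-1,1):
 for ti in (30,20,10,0,-5,-10,-15,-20,-25):
  M=T(-165.5,ti,s); row=[]
  for y in(-.045,0,.045):
   for h in(.027,.06,.1):
    q=env.inverse_kinematics(c+B@[0,y,h]+.019*M[:,2],eul(M)); row.append('-' if q is None else str(np.round(q).astype(int).tolist()) if y==0 and h==.027 else '+')
  print(s,ti,*row)
# battery pick with outward tilt a, azimuth g: closing axis horizontal
for a in (0,10,20,30,40):
  for g in (0,30,60,-30):
    ok=''
    for s in(-1,1):
      M=T(180+g,a,s); q=env.inverse_kinematics(np.array([.4886,.2687,.073])+.019*M[:,2],eul(M)); ok+='-' if q is None else '+'
    print('bat',a,g,ok)
E
```

```text
-1 30 + + + [15, 42, 10, -7, -87, 92] + + + + +
-1 20 + + + [16, 37, 3, -6, -75, 91] + + + + +
-1 10 + + + [17, 33, -5, -3, -62, 89] + + + + +
-1 0 + + + [19, 28, -14, 0, -48, 86] + + + + +
-1 -5 + + + [20, 26, -19, 3, -40, 83] + + + + +
-1 -10 + + + [21, 25, -24, 7, -32, 79] + + + + +
-1 -15 + + + [21, 23, -30, 14, -23, 71] + + + + +
-1 -20 - + + [19, 21, -41, 37, -10, 50] + + + + +
-1 -25 - - - - - + - - +
1 30 + + + [15, 42, 10, -7, -87, -88] + + + + +
1 20 + + + [16, 37, 3, -6, -75, -89] + + + + +
1 10 + + + [17, 33, -5, -3, -62, -91] + + + + +
1 0 + + + [19, 28, -14, 0, -48, -94] + + + + +
1 -5 + + + [20, 26, -19, 3, -40, -97] + + + + +
1 -10 + + + [21, 25, -24, 7, -32, -101] + + + + +
1 -15 + + + [21, 23, -30, 14, -23, -109] + + + + +
1 -20 - + + [19, 21, -41, 37, -10, -130] + + + + +
1 -25 - - - - - + - - +
bat 0 0 ++
bat 0 30 ++
bat 0 60 ++
bat 0 -30 ++
bat 10 0 ++
bat 10 30 ++
bat 10 60 ++
bat 10 -30 ++
bat 20 0 ++
bat 20 30 ++
bat 20 60 ++
bat 20 -30 ++
bat 30 0 ++
bat 30 30 ++
bat 30 60 ++
bat 30 -30 ++
bat 40 0 ++
bat 40 30 ++
bat 40 60 ++
bat 40 -30 ++
```

```bash
sed -i 's/^B=.*/B=blockR(-165.5);T=R.from_euler("zy",[-165.5,-12],degrees=True).as_matrix()@np.diag([-1,1,-1.]);c=np.array([.613,.0365,.063])/; s/goto(c+B@\[a,b,h\]/goto(c-T@[a,-b,h]/; s/(.06,.0,.16),(.06,.05,.19)/(.06,.02,.15),(.09,-.04,.17)/' c.py; python3 c.py
```

```text
[(0.79, np.int64(7639)), (0.42, np.int64(3976))] 8.0667
[(0.9, np.int64(6859))] 8.85
[ 6.18561231e-01  4.31526991e-02  2.51073522e-02 -1.66318724e+02] 0.19331037875061485
[ 6.22475699e-01  3.91081331e-02  2.97297232e-02 -1.65916274e+02] 0.24072681704260657
[ 6.19400446e-01  3.73349024e-02  3.11761479e-02 -1.66624728e+02] 0.22253198624622322
```

View pics/c.png

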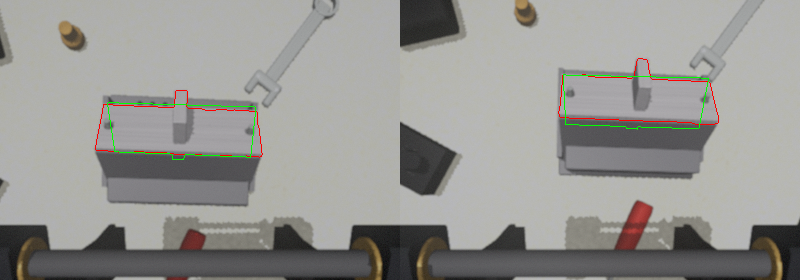

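The fitted rib points the wrong way because my lowercase Euler string is extrinsic, so the tilt has the wrong sign. Fixing that.

```bash
sed -i "s/'zy'/'ZY'/" h.py; python3 b.py|grep cover; cat > d.py <<'E'
from h import *
v=pickle.load(open("v.pkl","rb"))
pc=lambda x:(blockR(x[3]),np.array(x[:3]))
vs=v[4:]
for s in [[p] for p in vs]+[vs]:
    x,f=fit([(p,p["cover"]) for p in s],COVER,pc,[.61,.0365,.06,-166],[.01,.01,.01,6]);print(x,f)
ims=[]
for p in v[4:]:
    im=p["image"].copy()
    for m,col in ((p["cover"],(0,0,255)),(render(p,COVER,*pc(x)),(0,255,0))):
        if m is not None: cv2.drawContours(im,cv2.findContours(m.astype(np.uint8),0,2)[0],-1,col,1)
    uv=proj(p,np.array([[0,.07,.014],[0,-.07,.014]])@pc(x)[0].T+pc(x)[1])
    for q in uv: cv2.circle(im,tuple(int(round(t)) for t in q),2,(255,0,255),1)
    ims.append(im[:280,120:520])
cv2.imwrite("pics/d.png",np.hstack(ims))
from workcell import env
B=blockR(x[3]);T=B@np.diag([-1,1,-1.])
for s in(-1,1):
  T=B@np.diag([s,-s,-1.])
  print([q if (q:=env.inverse_kinematics(x[:3]+B@[0,y,h],eul(T))) is None else np.round(q).astype(int).tolist() for y in(-.045,0,.045) for h in(.008,.1)])
E
python3 d.py
```

```text
cover [ 6.07539480e-01  3.51558056e-02  5.86247833e-02 -1.67368340e+02] 0.038493492107449456
cover [ 6.13499967e-01  3.67816113e-02  6.58605972e-02 -1.67177455e+02] 0.06784140969163
cover [ 6.11815577e-01  3.64682296e-02  7.18992536e-02 -1.67397119e+02] 0.07529880321920751
[ 6.11650813e-01  3.66587746e-02  6.38350678e-02 -1.67459917e+02] 0.039580171977744105
[ 6.11568830e-01  3.59097180e-02  6.58759284e-02 -1.67739121e+02] 0.045187465025181894
[ 6.11618419e-01  3.59499833e-02  6.49061817e-02 -1.67504060e+02] 0.043896346120336605
[[21, 44, 13, -4, -88, 83], [20, 45, 26, -4, -101, 83], [17, 44, 13, -2, -88, 86], [17, 45, 26, -2, -101, 86], [14, 45, 14, -1, -88, 89], [14, 46, 27, -1, -101, 89]]
[[21, 44, 13, -4, -88, -97], [20, 45, 26, -4, -101, -97], [17, 44, 13, -2, -88, -94], [17, 45, 26, -2, -101, -94], [14, 45, 14, -1, -88, -91], [14, 46, 27, -1, -101, -91]]
```

View pics/d.png

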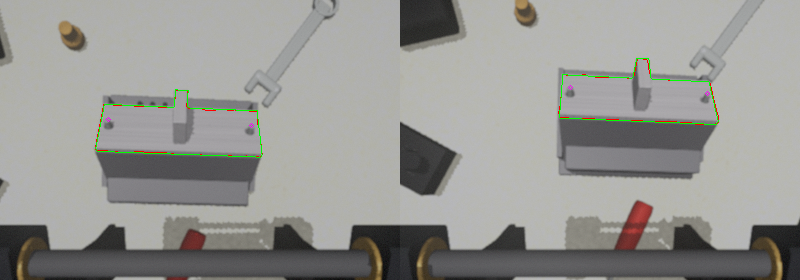

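The overlay matches the cover outline, the rib and both pins. Now I'll grasp the cover and lay it on the mat.

```bash
cat > e.py <<'E'
from workcell import env
from h import *
c=np.array([.6116,.036,.0649]);B=blockR(-167.5);T=B@np.diag([-1,1,-1.]);r=eul(T)
env.gripper_to(.6)
env.goto(c+B@[0,0,.09],r)
print(env.move_straight(c+B@[0,0,.011],force_limit=15,rate=.08),env.read_state()["position"]-c-B@[0,0,.011])
env.gripper_to(0,30); s=env.read_state(); print(s["opening"]*87,s["finger_force"],s["force"])
env.move_straight(c+B@[0,0,.06],rate=.06); 
s=env.read_state(); print(s["opening"]*87,s["force"],s["clock"])
env.move_straight(c+B@[0,0,.06]+[0,0,.08])
p=env.grab_frame("wrist"); cv2.imwrite("pics/e.png",p["image"])
V=R.from_euler('z',-178,degrees=True).as_matrix()@np.diag([-1,1,-1.]); m=np.array([.479,-.316,0])
env.goto(m+[0,0,.12],eul(V)); env.dwell(.2); print(env.read_state()["force"])
print(env.move_straight(m+[0,0,.022],rate=.12,force_limit=15),env.move_straight(m+[0,0,.010],rate=.02,force_limit=5),env.read_state()["position"])
env.gripper_to(.4); env.move_straight(m+[0,0,.12],rate=.15)
s=env.read_state(); print(s["clock"],s["opening"])
t=env.grab_frame("top"); cv2.imwrite("pics/e2.png",t["image"][100:350,150:530])
print(env.search_frame(t,"cover")[:1])
E
python3 e.py; python3 -c "
import cv2,numpy as np
a=cv2.imread('pics/e.png')[:280];b=cv2.imread('pics/e2.png');b=cv2.resize(b,(426,280));cv2.imwrite('pics/e3.png',cv2.resize(np.hstack([a,b]),(800,210)))"
```

```text
False [5.44210679e-04 8.45693804e-05 5.04270357e-04]
11.633092041449025 29.999923291616142 [-0.69490618  0.61735876 -0.20975885]
11.53188542504981 [-0.9256207  -0.66535019 -1.14511629] 13.5167
[-0.62000794 -0.30269143 -1.56809442]
False True [ 0.47881422 -0.31591338  0.01026834]
19.1 0.4017560882406067
[{'xyz': [0.4489, -0.3417, 0.0085], 'score': 0.68}]
```

View pics/e3.png

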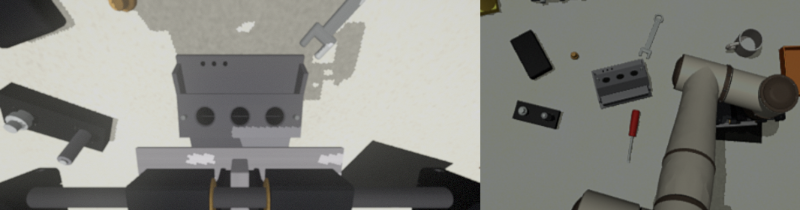

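The wrist view shows the cover held and the three wells uncovered at about (205–273,116). Next I'll check the cover on the mat and refine the well positions.

```bash
cat > f.py <<'E'
from workcell import env
from h import *
c=np.array([.6116,.036,.0649]);B=blockR(-167.5);T=B@np.diag([-1,1,-1.])
env.gripper_to(.5)
env.goto(c+B@[.06,0.03,.13],eul(T)); env.dwell(.3); w=env.grab_frame("wrist"); t=env.grab_frame("top")
print(env.read_state()["clock"])
for p in(t,):
    m=env.trace(p,"cover"); print([(k["score"],k["mask"].sum()) for k in m]); print(env.search_frame(p,"cover"))
    if m: print(fit([(t,m[0]["mask"])],COVER,lambda x:(R.from_euler('z',x[2],degrees=True).as_matrix(),np.array([x[0],x[1],.003])),[.479,-.316,2],[.01,.01,5]))
pickle.dump((w,t),open("v2.pkl","wb"))
im=w["image"].copy()
X=np.array([[0,y,0] for y in(-.045,0,.045)]+[[0,y,.014] for y in(-.07,.07)]); uv=proj(w,X@B.T+c); print(uv.round(1))
for y in (-.045,0,.045):
    a=np.linspace(0,6.28,60); q=proj(w,np.c_[.012*np.cos(a),y+.012*np.sin(a),0*a]@B.T+c); cv2.polylines(im,[np.round(q*8).astype(np.int32)],True,(0,255,0),1,cv2.LINE_AA,3)
u0,v0=uv[1].astype(int)
x0=max(0,u0-130);y0=max(0,v0-70)
cr=cv2.resize(np.vstack([im[y0:y0+140,x0:x0+260]]),None,fx=3,fy=3,interpolation=cv2.INTER_CUBIC); print(x0,y0)
tt=cv2.resize(t["image"][190:290,390:510],None,fx=1.4,fy=1.4)
cr[:tt.shape[0],:tt.shape[1]]=tt
cv2.imwrite("pics/f.png",cr)
E
python3 f.py
```

```text
21.5
[(0.73, np.int64(1218))]
[{'xyz': [0.5934, 0.0304, 0.0683], 'score': 0.73}, {'xyz': [0.4733, -0.3105, 0.0115], 'score': 0.67}]
(array([ 0.47807664, -0.31704206,  1.71783426]), np.float64(0.07164634146341464))
[[240.5 129.4]
 [287.3 129.4]
 [334.1 129.3]
 [209.2 129.9]
 [362.2 129.8]]
157 59
```

View pics/f.png

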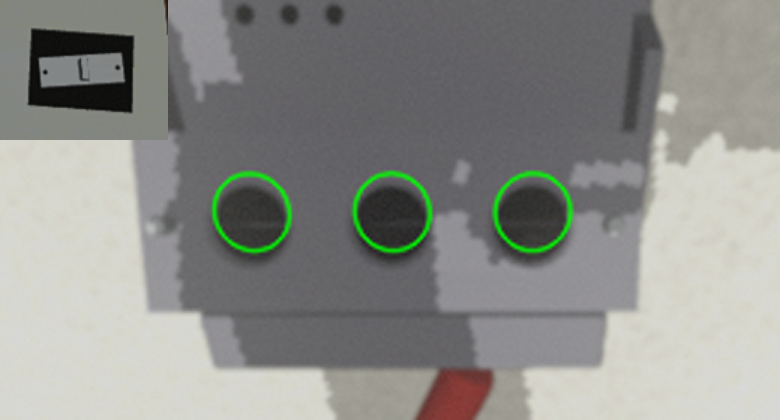

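The cover lies flat on the mat (inset). The wells and pins appear about 3 mm lower in the picture, along block +x, than predicted; the cover had slid within its hole play. I'll put a number on it.

```bash
python3 - <<'E'
from h import *
w,t=pickle.load(open("v2.pkl","rb")); c=np.array([.6116,.036,.0649]);B=blockR(-167.5)
g=cv2.cvtColor(w["image"],cv2.COLOR_BGR2GRAY)
for u in(240,287,334): print(u,g[110:152,u-2:u+3].mean(1).astype(int).tolist())
for u in(240,287,334): print(u,u-18,g[131:136,u-18:u+19].mean(0).astype(int).tolist())
# disc-vs-ring fit of face offset (dx,dy) in block frame
yy,xx=np.mgrid[:400,:640]
a=np.linspace(0,2*np.pi,60,endpoint=False)
def ring(dx,dy,rad): 
    o=[]
    for y in(-.045,0,.045):
        q=proj(w,np.c_[dx+rad*np.cos(a),dy+y+rad*np.sin(a),0*a]@B.T+c).astype(np.float32)
        o.append(cv2.remap(g.astype(np.float32),q[:,:1],q[:,1:],1).ravel())
    return np.array(o)
best=[]
for r in (.0105,.0115,.012,.0125):
  S=[((np.median(np.minimum(ring(dx,dy,r+.0012)-ring(dx,dy,r-.0012),25),axis=1)).sum(),dx,dy) for dx in np.arange(-.002,.0061,.0005) for dy in np.arange(-.003,.0031,.0005)]
  S.sort(reverse=True); print(r,[tuple(np.round(s,4).tolist()) for s in S[:4]])
E
```

```text
240 [102, 102, 102, 102, 103, 102, 102, 101, 100, 96, 86, 69, 55, 54, 54, 54, 53, 55, 54, 55, 55, 55, 58, 63, 63, 57, 54, 56, 55, 56, 56, 54, 55, 56, 58, 65, 77, 87, 95, 103, 104, 104]
287 [97, 98, 98, 98, 98, 98, 98, 97, 98, 91, 83, 61, 44, 41, 41, 43, 41, 43, 42, 42, 45, 44, 46, 52, 49, 44, 45, 44, 43, 44, 45, 44, 46, 45, 45, 55, 69, 82, 91, 99, 101, 100]
334 [100, 100, 101, 101, 101, 101, 100, 102, 99, 93, 81, 63, 51, 49, 48, 49, 49, 50, 49, 49, 51, 51, 56, 60, 56, 54, 53, 58, 59, 59, 61, 60, 60, 60, 60, 69, 85, 104, 129, 143, 145, 145]
240 222 [106, 106, 104, 100, 95, 89, 77, 65, 60, 60, 60, 60, 57, 60, 57, 58, 57, 58, 60, 59, 61, 59, 58, 60, 56, 58, 57, 57, 56, 58, 70, 84, 94, 99, 102, 101, 101]
287 269 [100, 100, 99, 94, 88, 78, 62, 48, 44, 45, 45, 47, 45, 45, 46, 44, 47, 46, 47, 47, 48, 47, 50, 47, 47, 48, 49, 47, 47, 51, 65, 87, 117, 140, 146, 144, 143]
334 316 [101, 101, 101, 96, 90, 78, 63, 53, 53, 53, 52, 54, 54, 54, 53, 55, 54, 55, 55, 55, 57, 57, 57, 57, 58, 59, 59, 57, 58, 70, 100, 121, 133, 142, 145, 145, 146]
0.0105 [(71.356, 0.002, 0.0015), (71.2451, 0.001, -0.0005), (69.9922, 0.001, 0.0), (69.8999, 0.0015, 0.001)]
0.0115 [(75.0, 0.0045, 0.0005), (75.0, 0.0045, 0.0), (75.0, 0.0045, -0.0005), (75.0, 0.0045, -0.001)]
0.012 [(75.0, 0.005, -0.0005), (75.0, 0.005, -0.001), (75.0, 0.0045, 0.0005), (75.0, 0.0045, 0.0)]
0.0125 [(75.0, 0.005, -0.0005), (75.0, 0.005, -0.001), (75.0, 0.005, -0.0015), (75.0, 0.0045, 0.0)]
```

```bash
cat > g.py <<'E'
from workcell import env
from h import *
c=np.array([.6116,.036,.0649]);B=blockR(-167.5)
def wells(p):
    g=cv2.cvtColor(p["image"],cv2.COLOR_BGR2GRAY); R_=R.from_euler('xyz',p["orientation"],degrees=True).as_matrix()
    n,_,st,ce=cv2.connectedComponentsWithStats((g<76).astype(np.uint8))
    for y in(-.045,0,.045):
        u=proj(p,(B@[0,y,0]+c)[None])[0]; i=1+np.argmin(np.hypot(*(ce[1:]-u).T)+1e3*((st[1:,4]<200)|(st[1:,4]>900))); q=ce[i]
        d=R_@[(q[0]-p["cx"])/p["fx"],-(q[1]-p["cy"])/p["fy"],-1]; o=np.array(p["position"])
        s=((c-o)@B[:,2])/(d@B[:,2]); print(y,st[i],((o+s*d-c)@B*1e3).round(2))
w,t=pickle.load(open("v2.pkl","rb")); wells(w)
env.goto(c+B@[-.06,-.02,.13],eul(B@np.diag([1,-1,-1.]))); env.dwell(.3); p=env.grab_frame("wrist"); wells(p)
out=[p]
for pos,yaw in (((.55,.245,.28),156),((.43,.295,.28),-24)):
    env.goto(pos,[180,0,yaw]); env.dwell(.3); p=env.grab_frame("wrist"); out.append(p)
    for o in("battery","stand","barrel"):
        m=env.trace(p,o); p[o]=m[0]["mask"] if m else np.zeros((400,640),bool); print(o,[(k["score"],k["mask"].sum()) for k in m])
    print(fit([(p,p["battery"])],BATT,lambda x:(np.eye(3),np.array([x[0],x[1],.005])),[.4886,.2687],[.005,.005]))
    print(fit([(p,p["stand"]|p["battery"]|p["barrel"])],[box(.06,.14,0,.03),BATT[0]+[0,-.04,.005],BATT[1]+[0,-.04,.005],cyl(.0135,.03,.06)+[0,.04,0]],lambda x:(R.from_euler('z',x[2],degrees=True).as_matrix(),np.array([x[0],x[1],0])),[.499,.307,-15.5],[.005,.005,3]))
pickle.dump(out,open("v3.pkl","wb")); print(env.read_state()["clock"])
E
python3 g.py
```

```text
-0.045 [228 121  25  26 485] [  3.66 -45.31  -0.  ]
0 [275 121  25  26 525] [ 3.79 -0.4  -0.  ]
0.045 [322 121  24  25 487] [ 3.37 44.32  0.  ]
-0.045 [332 113  27  27 568] [  4.43 -45.41  -0.  ]
0 [287 114  24  25 486] [ 4.22 -0.52 -0.  ]
0.045 [240 114  24  25 465] [ 4.06 44.53  0.  ]
battery [(0.6, np.int64(222))]
stand [(0.6, np.int64(4275))]
barrel [(0.87, np.int64(354))]
(array([0.49074554, 0.26857457]), np.float64(0.1461538461538462))
(array([  0.50101936,   0.30785699, -14.95764827]), np.float64(0.032944957814383335))
battery [(0.47, np.int64(234))]
stand [(0.95, np.int64(4176))]
barrel [(0.56, np.int64(343))]
(array([0.48951246, 0.26898252]), np.float64(0.09999999999999998))
(array([  0.49957199,   0.3067828 , -14.60434946]), np.float64(0.029048207663782466))
29.1917
```

The well and battery estimates from opposite camera directions agree to about 1 mm. Next I'll pick up the battery and try the wells.

```bash
cat > i.py <<'E'
from workcell import env
from h import *
B=blockR(-167.5);w=np.array([.6116,.036,.0649])+B@[.0039,-.0005,0]
T=B@np.diag([-1,1,-1.])@R.from_euler('z',45,degrees=True).as_matrix();r=eul(T)
def rel():
    return ((env.read_state()["position"]-w)@B*1e3).round(1)
def probe(y,f=12):
    env.goto(w+B@[0,y,.068],r); env.dwell(.2)
    hit=env.move_straight(w+B@[0,y,.006],rate=.05,force_limit=f); s=env.read_state()
    d=rel(); print("well",y,hit,d,"foot",d[2]-53,s["force"].round(1),s["clock"],s["opening"]*87); return d[2]-53
E
cat > j.py <<'E'
from i import *
b=np.array([.4901,.2687,.058]);o=[180,0,-105]
if env.inverse_kinematics(b,o) is None: o=[180,0,75]
env.goto(b+[0,0,.07],o); print(env.move_straight(b,rate=.1,force_limit=10),env.read_state()["position"])
env.gripper_to(0,40); s=env.read_state(); print(s["opening"]*87,s["force"],s["wrist_torque"])
env.move_straight(b+[0,0,.1],rate=.15); print(env.read_state()["opening"]*87,env.read_state()["clock"])
p=probe(0)
if p<-20:
    if p>-40: env.move_straight(w+B@[0,0,.068],rate=.15); p=probe(-.045)
E
python3 j.py
```

```text
False [0.49054064 0.26909782 0.05859792]
18.554548716772686 [ 0.26454826 -0.57825314  1.44113036] [ 0.10254332 -0.06591246  0.06880594]
17.94245182431849 32.6083
well 0 True [-0.5  0.4 26.7] foot -26.3 [ 2.  -0.2  2.2] 35.2 18.22330144678841
well -0.045 True [ -0.3 -44.7  11.7] foot -41.3 [1.  0.3 2.8] 37.2083 18.269953426211266
```

The middle well stopped 15.0 mm short of the -45 well, so the -45 well is the clear one. I'll release the battery, press the nub with shut fingers and verify.

```bash
cat > k.py <<'E'
from i import *
env.gripper_to(.36); env.move_straight(w+B@[0,-.045,.10],rate=.12)
env.gripper_to(0,10); print(env.move_straight(w+B@[0,-.045,.036],rate=.04,force_limit=12),rel(),env.read_state()["force"])
env.move_straight(w+B@[0,-.045,.12],rate=.15)
env.goto(w+B@[.06,0,.15],eul(B@np.diag([-1,1,-1.]))); env.dwell(.2)
p=env.grab_frame("wrist"); t=env.grab_frame("top"); s=env.read_state(); print(s["clock"],s["force"])
F=w+B@[0,-.045,-.045]
im=p["image"].copy()
for dz,col in((0,(0,255,0)),(.0037,(0,255,255))): cv2.drawContours(im,cv2.findContours(render(p,[cyl(.01,.045,.082),cyl(.0045,.08,.085)],B,F+B[:,2]*dz).astype(np.uint8),0,2)[0],-1,col,1)
u=proj(p,w[None])[0].astype(int);x0=max(0,u[0]-110);y0=max(0,u[1]-70)
cr=cv2.resize(im[y0:y0+140,x0:x0+220],(660,420)); cr[:140,-168:]=cv2.resize(t["image"][190:290,390:510],(168,140)); cv2.imwrite("pics/k.png",cr)
E
python3 k.py
```

```text
True [ -0.3 -44.4  44.3] [1.66441198 0.43804616 2.93896325]
42.6083 [0.31004044 1.33126744 0.34918082]
```

View pics/k.png

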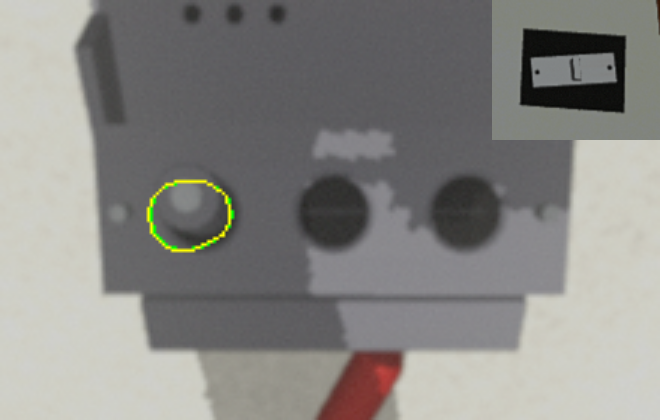

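The picture shows the battery seated in the left well at about (187,203), with its nub at the expected height. The cover is flat on the mat (inset). The most the battery can lean in the well is 0.09 rad, inside the 0.12 limit. Handing in.

```bash
python3 -c "
from workcell import env
print(env.close_job())"
```

```text
the job is handed in; nothing more can be done
None
```

I handed the job in at about 43 s on the robot's clock: the cover lies flat, handle up, on the mat, and the battery is fully home, foot first, in the well at block y = -45 mm (floor0), though `close_job` returned no verdict.

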